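# Restock the coffee pod box and set its lid half open

## Robot

A 7-joint arm with a two-finger parallel gripper is mounted at the origin on a cart in front of the work surface, level with it; the furniture and walls round the work are solid. World frame = base frame: x ahead of the robot, y to its left, z up, the work surface at z = 0. Lengths are in m, angles in degrees, forces in N, time in s.
With the tool pointing down it reaches from about 0.4 to 0.925 m from the base axis. Payload 5.6 kg.
Tool frame: the origin (TCP) lies at the very end of the fingers, on their centre line; the grasp point (between the pads) lies 19 mm behind it; z points along the fingers, y is the line along which they close (so a half turn about z gives the same grasp; the last joint's range is limited). The gripper opens to 85 mm and grips with 20 to 120 N. Pads are 22 mm wide; open, the fingers measure 114 mm over their backs; the gripper's body (76 mm by 85 mm) begins 54 mm behind the grasp point. The pads swing forward as they close: fully open they stand 13 mm farther back than shut.
Start: joints at [69.213, 26.786, -0.665, 91.828, 0.344, 61.387, -3.226], TCP at [0.204, -0.617, 0.231] pointing down, gripper open.
Joint ranges: [-144.91, 144.91], [-17.63, 115.5], [-89.93, 88.59], [15.96, 139.68], [-74.01, 254.01], [8.47, 105.57], [-167.45, 167.45]. Speed limits (degrees/s): [147.25, 147.25, 180, 180, 180, 180, 180].

## Interface

Orientations are given as [roll, pitch, yaw] about the fixed x, y, z axes, in that order (R = Rz(yaw) Ry(pitch) Rx(roll)).
In Python, from workcell import robot gives the robot as it stands.
- The arm moves only by the tool apply_moves, never from a script. Its argument "deltas" is a list that holds one entry, the list of rows, each a list of 7 numbers: the turn, a rotation vector about the tool's x, y, z in units of 8 degrees (1.0 is 8 degrees), then the shift along the tool's x, y, z in units of 50 mm (1.0 is 50 mm), then the closure, from 0 (fully open) to 1 (shut). In form: [[[ax, ay, az, x, y, z, jaw], ...]]. A call has 1 to 12 rows; each row shifts and turns the commanded pose from where the row before left it, along the tool's axes as they then stand; what a row does not reach is not made up. A row lasts 1/8 s, in which the tool goes at most 62.5 mm and 10.7 degrees, less where a joint would pass 70% of its speed; a pose out of reach is approached as far as the arm can. A call is refused whole if a number of a shift passes 1 or a number of a turn 1, either way. A call with a gripper value outside its range is refused whole. The fingers move at their own pace and stop on an object; "squeeze" is the grip in N (left out, the last holds). Time passes only in rows, so rows that do not move let the fingers close. It gives the time, the measured TCP pose, the force, the opening and the grip force at its end, in the units of the state.
- robot.get_obs(): the state, without advancing time (a new reading comes with each control period).
- robot.grab_frame(name): name is "scene" or "top" or "wrist"; returns a dict with "image" (384x512x3 uint8, red, green, blue), "z_map" (384x512 float32, m along the optical axis (not along the pixel's ray), 0 where there is no reading), "camera_matrix" (3x3 intrinsics, pixels), "k1" (the pictures are not rectified: a ray, as slopes to the right and down, at radius r is drawn at 1 + k1 r^2 times it, then the intrinsics apply), "xyz" and "orientation" of the camera in the world. Camera axes: x right, y down, z forward; pixel columns grow to the right and rows downward; lengths in m; the calibration is good to about 2 mm. A picture is of the moment at which its call begins.
- robot.hand_in(): hands the job in; it is judged then, once.
Trained networks look in a picture, given as the dict that the camera call returned (one of the last four; its "shot" number tells which), for a name from the list of things; names that differ only in an ending like _2 or _b are one class to them, and where a whole thing is asked for, a point or a joint stands for the part that bears it (a point fixed in the world has none). Each returns a list of dicts, best first, with "confidence" (0 to 1); they miss things now and then, are a little off and sometimes report something else, mostly with a low value. They report only what shows in the picture. A call takes as long as a camera call.
- robot.cut_out(picture, name): "mask" (384x512 bool, what is visible of it) and "location" ([row, column] in pixels, amid what is visible of it).
- robot.landmark_of(picture, name): "location" ([row, column] in pixels: a listed point, or the origin of a listed thing).
The state is a dict: "time": time; "q": joint angles; "qvel": joint speeds; "tau": joint torques, N m; "ee_pos": TCP position; "ee_rot": TCP orientation; "ft_force": force on the tool from outside, world axes, zero at the start; "torque": the same for the moment, N m; "width": opening from 0.0 (shut) to 1.0 (fully open); "gripper_force": force on a finger pad.
Only numpy, scipy, OpenCV 4.12 (cv2) and the standard library are available. Lean on these libraries where they do the work, as an engineer would, in place of code of your own. Each camera call takes 0.05 s, during which the arm holds its last target. There are 200 camera calls.

## Task

Restock the wooden pod box: fold its lid up to upright or a little past it, stand the loose coffee pod upright on the floor of the box, lid side up, beside the pod that is already there, then fold the lid forward again and leave it half open, tilted at 45 degrees over the pods as a dust guard. Leave the two small creamer tubs where they stand.

Things in the scene. Friction and masses are not known exactly. Their poses are not given: they have to be found in the camera images.
- pod_box: fixed wooden box, in mm 110 deep (x) by 176 wide (y); origin: centre of underside; x to its back (hinge side, away from the robot), y to its left. One compartment, floor 6 thick, walls 8 thick, back and sides 58 high, front (-x) only 28 high. A like coffee pod is fixed in it at x 0, y -50 mm; the space to its left (y -20 to +80) is empty.
- lid (a joint): hinge of the lid: 0 = level over the box, grows as the free front edge swings up and back; pi/2 = upright; 45 degrees = 0.785; stop at 2.1. Axis along the box's y. Stiff: it stays at any angle where it is left; turning it takes 2 to 3 N at the tongue. Starts at 0.25 to 0.5.
- lid_hinge (a point): point on the hinge axis, mid width, 58 mm behind the box's origin (its +x) and 60.5 mm above the counter. The lid's panel is 176 mm wide, 7 mm thick and ends 107 mm from the axis; the tongue goes on from there.
- lid_tongue (a point): point in the tongue, the pull tab at the middle of the lid's free edge, in the lid's plane: 36 mm wide (box's y), 10 mm thick, 107 to 145 mm from the hinge axis; this point is at 132 mm, mid width and mid thickness (1.5 mm to the outer side of the axis). It turns with the lid, can be pinched from above across its width, and turns between the fingers as the lid swings.
- coffee_pod: the loose coffee pod on the counter: white tapered cup, 51 mm across its rim at the top, 44 mm high, with a brown foil lid, 11 to 20 g; origin at the centre of its underside, z up along its axis. Best gripped near the top, round the cup. It is clearly larger than the creamer tubs.
- creamer_a: small creamer tub, 42 x 37 mm and 24 mm high, origin at the centre of its underside; not to be moved
- creamer_b: another small creamer tub, 42 x 37 mm and 24 mm high, origin at the centre of its underside; not to be moved

How it is judged (in metres and radians):
On the way, in this order (a step that is already met when the one before it is completed fails the run):
1. the lid is folded up to upright or past it (more than about 75 degrees) (value of joint lid above 1.3 rad), for 0.2 s.
2. the loose pod stands in the box (x of coffee_pod in the frame of pod_box between -0.047 and 0.047 m and y of coffee_pod in the frame of pod_box between -0.08 and 0.08 m and z of coffee_pod in the frame of pod_box below 0.012 m and angle between coffee_pod's own z axis and vertical below 0.2 rad), for 0.2 s.
At the end, for the whole second after the job is handed in: The loose coffee pod stands upright (within 0.2 rad) and at rest on the floor of the pod box, within its walls, and the lid rests at 45 degrees, within 7 degrees (0.665 to 0.905 rad) (all of step 2 and linear speed of coffee_pod below 0.02 m/s and value of joint lid between 0.665 and 0.905 rad and velocity of joint lid between -0.03 and 0.03 rad/s); the robot touches nothing.
It fails at once if a creamer tub is moved by more than 30 mm (distance of any of creamer_a, creamer_b from where it was at the start of the episode above 0.03 m).
It also fails if it takes over 61 s, if anything falls off the work surface, if the arm or the gripper's body presses on something with over 40 N, if the wrist force passes 120 N, or if a joint passes its speed limit or range.

## Working session

There is one attempt and no reset: what is moved stays moved. The work goes in short steps, Python scripts to look and compute and a tool call to move; the robot and the scene stay as the last step left them, time stands still between calls to the robot, and variables do not carry over. Pictures are saved under pics/ and viewed, at most 10 in all, crops included, and the job is handed in when it is done.

Besides the shell and the picture viewer there is one more tool, called after "Emit:" as a command line: name --argument value ..., lists and objects as JSON in quotes. apply_moves: Moves the arm, as the interface text tells. Its arguments: {"type":"object","properties":{"deltas":{"type":"array","items":{"type":"array","items":{"type":"array","items":{"type":"number"}}}},"squeeze":{"type":"number"}},"required":["deltas"]}

```bash
mkdir -p pics
cat > h.py <<'E'
import numpy as np, cv2
from scipy.spatial.transform import Rotation as R
from workcell import robot
def rot(o): 
    o=np.array(o,float)
    return o if o.shape==(3,3) else R.from_euler('xyz',o,degrees=True).as_matrix()
def pts(f,rc):
    rc=np.atleast_2d(np.array(rc,float)); K=f['camera_matrix']
    px=rc[:,::-1]; D=np.array([f['k1'],0,0,0],float)
    u=cv2.undistortPoints(px.reshape(-1,1,2).copy(),np.array(K,float),D).reshape(-1,2)
    ri=np.clip(rc.round().astype(int),0,[383,511]); z=f['z_map'][ri[:,0],ri[:,1]]
    p=np.c_[u*z[:,None],z]
    return p@rot(f['orientation']).T+f['xyz'], z>0, u
def maskpts(f,m):
    p,ok,_=pts(f,np.argwhere(m)); return p[ok]
def save(f,n): cv2.imwrite('pics/'+n,f['image'][...,::-1])
E
python3 - <<'E'
from h import *
fs=[]
o=robot.get_obs();print(o)
ims=[]
for n in ['scene','top']:
    f=robot.grab_frame(n); save(f,n+'0.png'); print(n,f['xyz'],f['orientation'],f['k1'])
    for t in ['pod_box','lid','coffee_pod','creamer_a']:
        for d in robot.cut_out(f,t)[:3]:
            p=maskpts(f,d['mask'])
            print(t,round(d['confidence'],2),np.round(d['location']),len(p),np.median(p,0).round(3),np.percentile(p,2,axis=0).round(3),np.percentile(p,98,axis=0).round(3))
    for t in ['pod_box','lid_hinge','lid_tongue','coffee_pod','creamer_a']:
        for d in robot.landmark_of(f,t)[:3]:
            print('LM',t,round(d['confidence'],2),np.round(d['location']),pts(f,d['location'])[0].round(3))
    ims.append(f['image'])
cv2.imwrite('pics/both0.png',cv2.resize(np.hstack(ims),(800,300))[...,::-1])
E
```

```text
{'time': 0.0, 'q': array([69.21374959, 26.83682728, -0.66364462, 91.88120058,  0.34284305,
       61.38534908, -3.22583162]), 'qvel': array([-0.04313233,  0.00451397, -0.04055735,  0.00790453, -0.02031382,
       -0.00436066,  0.00715884]), 'tau': array([ 3.41860641e-04, -5.32391560e+01,  2.14696495e-02, -2.51300454e+01,
        1.14142505e-02,  7.79830007e-03,  4.25721666e-06]), 'ee_pos': array([ 0.20409128, -0.61654423,  0.23032691]), 'ee_rot': array([-1.79898822e+02,  6.78333252e-03,  1.83173236e+01]), 'ft_force': array([ 1.02492223, -0.82589836,  0.44300302]), 'torque': array([-0.04976242, -0.04339773, -0.05149394]), 'gripper_force': 0.0, 'width': 0.9983895397527037}
scene [0.06145609 0.2613096  0.51058418] [-121.94835608    0.7017995  -141.09385855] -0.1042349021172657
pod_box 0.56 [192. 297.] 4351 [ 0.482 -0.394  0.027] [ 0.384 -0.469  0.003] [ 0.569 -0.301  0.12 ]
lid 0.86 [166. 297.] 630 [ 0.46  -0.379  0.106] [ 0.395 -0.478  0.049] [ 0.57  -0.316  0.127]
coffee_pod 0.89 [188. 223.] 458 [ 0.605 -0.282  0.038] [ 0.591 -0.311  0.003] [ 0.634 -0.268  0.045]
coffee_pod 0.33 [192.
[... 1061 characters left out ...]
3 -0.29   0.044] [ 0.591 -0.313  0.009] [ 0.636 -0.267  0.047]
creamer_a 0.78 [197. 201.] 251 [ 0.532 -0.211  0.025] [ 0.515 -0.229  0.001] [ 0.548 -0.194  0.028]
creamer_a 0.68 [240. 173.] 238 [ 0.44  -0.163  0.025] [ 0.424 -0.179  0.021] [ 0.457 -0.148  0.028]
LM pod_box 0.86 [224. 288.] [[ 0.473 -0.385  0.099]]
LM lid_hinge 0.67 [207. 309.] [[ 0.51 -0.43  0.07]]
LM lid_hinge 0.19 [202. 201.] [[ 0.52  -0.21   0.024]]
LM lid_tongue 0.76 [236. 269.] [[ 0.448 -0.348  0.121]]
LM lid_tongue 0.63 [196. 203.] [[ 0.532 -0.213  0.025]]
LM coffee_pod 0.55 [163. 240.] [[ 0.601 -0.288  0.043]]
LM creamer_a 0.77 [242. 178.] [[ 0.434 -0.166  0.024]]
LM creamer_a 0.52 [199. 203.] [[ 0.527 -0.213  0.024]]
```

View pics/both0.png

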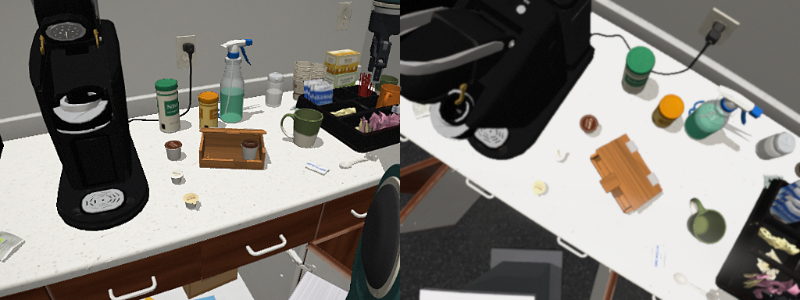

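The left image shows the box with the lid ajar and the fixed pod inside, the loose pod standing to its left (~(172,150)) and creamers at (177,178) and (190,200). Jars stand behind the box. Next I'll fit the box and lid pose.

Run:
```python
from h import *
from scipy.optimize import least_squares
f=robot.grab_frame('top'); m=robot.cut_out(f,'lid')[0]['mask'].astype(np.uint8)
P=maskpts(f,m)
# plane ransac
best=None;rng=np.random.default_rng(0)
for _ in range(300):
    a=P[rng.choice(len(P),3,False)];n=np.cross(a[1]-a[0],a[2]-a[0]);n/=np.linalg.norm(n)+1e-12
    i=abs((P-a[0])@n)<.003
    if best is None or i.sum()>best.sum():best=i
Q=P[best];c=Q.mean(0);n=np.linalg.svd(Q-c,full_matrices=False)[2][2];n*=np.sign(n[2])
print(len(P),len(Q),'n',n,'angle',np.arccos(n[2]),'back dir yaw',np.degrees(np.arctan2(-n[1],-n[0])) , np.degrees(np.arctan2(n[1],n[0])))
# lid plane coords: u = front-to-back horizontal dir
# lid rises to front, so normal tilts to back
b=np.array([n[0],n[1],0]);b/=np.linalg.norm(b)
rect=lambda yaw:None
th=np.arccos(n[2]); 
for name,yaw in [('normal',np.arctan2(b[1],b[0]))]:
    l=np.array([-np.sin(yaw),np.cos(yaw),0]); s=np.cross(l,n) # in plane, toward back/down
    A=np.c_[(Q-c)@s,(Q-c)@l].astype(np.float32)
    r=cv2.minAreaRect(A);print(r)
    print('s pct',np.percentile(A[:,0],[.5,2,50,98,99.5]),'l',np.percentile(A[:,1],[.5,2,98,99.5]))
    for x0 in np.arange(A[:,0].min(),A[:,0].max(),.01):
        k=A[(A[:,0]>=x0)&(A[:,0]<x0+.01)]; print(round(x0,3),len(k),k[:,1].min().round(3),k[:,1].max().round(3))
print('c',c,'s',s,'l',l)
```

```text
Traceback (most recent call last):
IndexError: list index out of range
```

```bash
cat > fit.py <<'E'
from h import *
def lidplane(verbose=True):
    for _ in range(4):
        f=robot.grab_frame('top'); d=robot.cut_out(f,'lid') or robot.cut_out(f,'pod_box')
        if d: break
    m=d[0]['mask']; P=maskpts(f,m)
    best=None;rng=np.random.default_rng(0)
    for _ in range(300):
        a=P[rng.choice(len(P),3,False)];n=np.cross(a[1]-a[0],a[2]-a[0]);n/=np.linalg.norm(n)+1e-12
        i=abs((P-a[0])@n)<.003
        if best is None or i.sum()>best.sum():best=i
    Q=P[best];c=Q.mean(0);n=np.linalg.svd(Q-c,full_matrices=False)[2][2];n*=np.sign(n[2])
    return P,Q,c,n
E
python3 - <<'E'
from fit import *
P,Q,c,n=lidplane()
yaw=np.arctan2(n[1],n[0])
print(len(P),len(Q),'n',n,'angle',np.arccos(n[2]),'yaw',np.degrees(yaw))
l=np.array([-np.sin(yaw),np.cos(yaw),0]); s=np.cross(l,n)
A=np.c_[(Q-c)@s,(Q-c)@l].astype(np.float32)
print(cv2.minAreaRect(A))
for x0 in np.arange(A[:,0].min(),A[:,0].max(),.01):
    k=A[(A[:,0]>=x0)&(A[:,0]<x0+.01)]; print(round(x0,3),len(k),np.percentile(k[:,1],[1,99]).round(3))
print('c',c,'s',s,'l',l)
E
```

```text
4506 4266 n [ 0.23667016 -0.35327629  0.90508734] angle 0.4392112522948359 yaw -56.18070827599428
((-0.009850561618804932, 0.0007554292678833008), (0.14786271750926971, 0.1763830929994583), 0.0528922937810421)
-0.084 95 [-0.017  0.018]
-0.074 79 [-0.016  0.018]
-0.064 72 [-0.016  0.018]
-0.054 148 [-0.082  0.084]
-0.044 408 [-0.085  0.087]
-0.034 397 [-0.086  0.087]
-0.024 393 [-0.085  0.086]
-0.014 378 [-0.086  0.087]
-0.004 387 [-0.085  0.087]
0.006 379 [-0.086  0.086]
0.016 360 [-0.086  0.087]
0.026 363 [-0.086  0.087]
0.036 355 [-0.085  0.087]
0.046 334 [-0.085  0.087]
0.056 118 [-0.086  0.081]
c [ 0.4821964  -0.39347174  0.09244846] s [ 0.50374933 -0.75194395 -0.42522571] l [0.83079712 0.55657538 0.        ]
```

Emit:
apply_moves --deltas '[[[0,0,0.93,0,0,0,0],[0,0,0.93,0,0,0,0],[0,0,0.93,0,0,0,0],[0,0,0.93,0,0,0,0],[0,0,0.93,0,0,0,0],[0,0,0.93,0,0,0,0],[0,0,0.93,0,0,0,0],[0,0,0.93,0,0,0,0],[0,0,0.93,0,0,0,0],[0,0,0.93,0,0,0,0]]]' --squeeze 30

```text
time: 2.45
ee_pos: [0.2044, -0.617, 0.2313]
ee_rot: [-180.0, -0.0, -56.3]
ft_force: [0.4, -0.0, 0.8]
width: 0.994
gripper_force: 0.0
```

```bash
cat >> h.py <<'E'
H=np.array([.5117,-.4363,.0605]); YAW=np.radians(-56.2)
B=np.array([np.cos(YAW),np.sin(YAW),0]); L=np.array([-B[1],B[0],0]); O=H-.058*B; O[2]=0
Z=np.array([0,0,1.])
def tongue(a,r=.132): return H+r*(-np.cos(a)*B+np.sin(a)*Z)+.0015*(np.sin(a)*B+np.cos(a)*Z)
def go(target,yaw=None):
    "units needed along the present tool axes to bring TCP to target"
    o=robot.get_obs(); T=R.from_euler('xyz',o['ee_rot'],degrees=True).as_matrix()
    print('t',o['time'],'rot',o['ee_rot'].round(1),'pos',o['ee_pos'].round(4),'units',(T.T@(np.array(target)-o['ee_pos'])/.05).round(3))
E
python3 - <<'E'
from h import *
f=robot.grab_frame('top'); 
P=maskpts(f,f['z_map']>0)
q=(P-O); u=q@B; v=q@L
for a in np.arange(-.1,.3,.04):
    print(round(a,2),[ (lambda k: round(float(np.percentile(k,99)),2) if len(k) else None)(P[(u>=a)&(u<a+.04)&(v>=b)&(v<b+.05),2]) for b in np.arange(-.25,.25,.05)])
t=tongue(.439); t[2]=.231; print(tongue(.439)); go(t)
m=robot.cut_out(f,'coffee_pod')
for d in m[:1]:
    p=maskpts(f,d['mask']); p=p[p[:,2]>.036]; print('pod',d['confidence'],cv2.minEnclosingCircle(p[:,:2].astype(np.float32)),p.mean(0), np.percentile(p[:,2],95))
E
```

```text
-0.1 [0.01, 0.0, 0.0, 0.0, 0.13, 0.13, 0.0, 0.03, 0.0, 0.03]
-0.06 [0.01, 0.0, 0.0, 0.11, 0.12, 0.12, 0.11, 0.03, 0.05, 0.01]
-0.02 [0.01, 0.0, 0.0, 0.1, 0.11, 0.11, 0.11, 0.05, 0.05, 0.0]
0.02 [0.09, 0.0, 0.0, 0.09, 0.09, 0.09, 0.09, 0.0, 0.0, 0.0]
0.06 [0.1, 0.1, 0.0, 0.07, 0.07, 0.07, 0.07, 0.0, 0.0, 0.0]
0.1 [0.1, 0.1, 0.07, 0.0, 0.0, 0.0, 0.0, 0.0, 0.16, 0.16]
0.14 [0.1, 0.0, 0.0, 0.0, 0.0, 0.12, 0.12, 0.12, 0.17, 0.17]
0.18 [0.0, 0.0, 0.0, 0.0, 0.14, 0.14, 0.12, 0.12, 0.17, 0.17]
0.22 [0.0, 0.0, 0.01, 0.0, 0.28, 0.28, 0.01, 0.0, 0.01, 0.01]
0.26 [0.0, 0.0, 0.0, 0.28, 0.28, 0.28, 0.01, 0.1, 0.01, 0.07]
[ 0.44558658 -0.33754096  0.11796232]
t 2.5 rot [180.    0.  -56.5] pos [ 0.2044 -0.617   0.2313] units [-2.003e+00 -7.106e+00  5.000e-03]
pod 0.75 ((0.6138765811920166, -0.2911742031574249), 0.025932030752301216) [ 0.61362711 -0.29035851  0.04389493] 0.04644310647289963
```

Emit:
apply_moves --deltas '[[[0,0,0,-0.2,-0.71,0,0.2],[0,0,0,-0.2,-0.71,0,0.2],[0,0,0,-0.2,-0.71,0,0.2],[0,0,0,-0.2,-0.71,0,0.2],[0,0,0,-0.2,-0.71,0,0.2],[0,0,0,-0.2,-0.71,0,0.2],[0,0,0,-0.2,-0.71,0,0.2],[0,0,0,-0.2,-0.71,0,0.2],[0,0,0,-0.2,-0.71,0,0.2],[0,0,0,-0.2,-0.71,0,0.2],[0,0,0,0,0,0.5,0.2],[0,0,0,0,0,0,0.2]]]'

```text
time: 4.05
ee_pos: [0.4423, -0.335, 0.2049]
ee_rot: [179.9, 0.2, -55.9]
ft_force: [-0.6, 0.3, -0.2]
width: 0.799
gripper_force: 0.0
```

Run:
```python
from h import *
f=robot.grab_frame('wrist'); save(f,'w1.png')
for d in robot.landmark_of(f,'lid_tongue')[:2]: print(d['confidence'],d['location'],pts(f,d['location'])[0])
t=tongue(.439); t[2]-=.019; go(t); print(robot.get_obs()['width'])
```

```text
0.66 [189.9, 255.1] [[ 0.44481844 -0.33942059  0.12371383]]
t 4.15 rot [180.   -0.  -56.1] pos [ 0.4428 -0.3366  0.2067] units [ 0.046 -0.035  2.154]
0.798085419933732
```

View pics/w1.png

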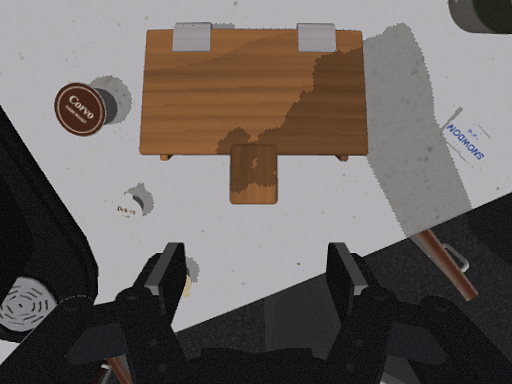

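The wrist view shows the tongue at columns 230–277, centred between the fingers (centre ~256) and aligned. Next: descend and pinch.

Emit:
apply_moves --deltas '[[[0,0,0,0.05,-0.03,0.5,0.2],[0,0,0,0,0,0.6,0.2],[0,0,0,0,0,0.6,0.2],[0,0,0,0,0,0.5,0.2],[0,0,0,0,0,0,1],[0,0,0,0,0,0,1],[0,0,0,0,0,0,1],[0,0,0,0,0,0,1],[0,0,0,0,0,0,1]]]'

```text
time: 5.28
ee_pos: [0.4463, -0.3377, 0.0971]
ee_rot: [-180.0, -0.1, -56.1]
ft_force: [-0.7, -0.4, 2.2]
width: 0.413
gripper_force: 32.8
```

Run:
```python
from h import *
o=robot.get_obs(); print(o['width'],o['gripper_force'],o['ft_force'])
go(tongue(.439)-.019*Z)
a=np.linspace(.439,1.75,13); p=np.array([tongue(x) for x in a])
d=np.diff(p,axis=0)/.05
print(np.c_[d@B,-d[:,2]].round(2))
```

```text
0.4127023925946791 32.84518003463745 [-0.6855839  -0.35055408  2.19983513]
t 5.275 rot [-1.80e+02 -1.00e-01 -5.61e+01] pos [ 0.4463 -0.3377  0.0971] units [-0.011  0.011 -0.037]
[[ 0.14 -0.25]
 [ 0.17 -0.24]
 [ 0.19 -0.22]
 [ 0.21 -0.19]
 [ 0.23 -0.17]
 [ 0.25 -0.14]
 [ 0.26 -0.11]
 [ 0.28 -0.09]
 [ 0.28 -0.05]
 [ 0.29 -0.02]
 [ 0.29  0.01]
 [ 0.29  0.04]]
```

Emit:
apply_moves --deltas '[[[0,0,0,0.14,0,-0.25,1],[0,0,0,0.17,0,-0.24,1],[0,0,0,0.19,0,-0.22,1],[0,0,0,0.21,0,-0.19,1],[0,0,0,0.23,0,-0.17,1],[0,0,0,0.25,0,-0.14,1],[0,0,0,0.26,0,-0.11,1],[0,0,0,0.28,0,-0.09,1],[0,0,0,0.28,0,-0.05,1],[0,0,0,0.29,0,-0.02,1],[0,0,0,0.29,0,0.01,1],[0,0,0,0.29,0,0.04,1]]]'

```text
time: 6.78
ee_pos: [0.5269, -0.4579, 0.1696]
ee_rot: [-180.0, -0.1, -56.1]
ft_force: [-1.6, 3.6, 2.8]
width: 0.416
gripper_force: 36.5
```

Emit:
apply_moves --deltas '[[[0,0,0,0,0,0,1],[0,0,0,0,0,0,1],[0,0,0,0,0,0,0.2],[0,0,0,0,0,0,0.2],[0,0,0,0,0,0,0.2]]]'

```text
time: 7.4
ee_pos: [0.5257, -0.4566, 0.1674]
ee_rot: [180.0, 0.0, -56.1]
ft_force: [0.4, -0.3, -0.0]
width: 0.8
gripper_force: 0.0
```

Run:
```python
from h import *
o=robot.get_obs(); print(o['width'],o['gripper_force'],o['ft_force'])
go(tongue(1.75)-.019*Z)
f=robot.grab_frame('scene'); save(f,'s2.png')
go([.6137,-.2906,.27])
```

```text
0.8003027438014662 0.0 [ 0.41195756 -0.28574944 -0.02096381]
t 7.4 rot [180.    0.  -56.1] pos [ 0.5257 -0.4566  0.1674] units [ 0.007  0.006 -0.074]
t 7.45 rot [180.    0.  -56.1] pos [ 0.5258 -0.4566  0.1675] units [-1.775 -3.311 -2.05 ]
```

View pics/s2.png

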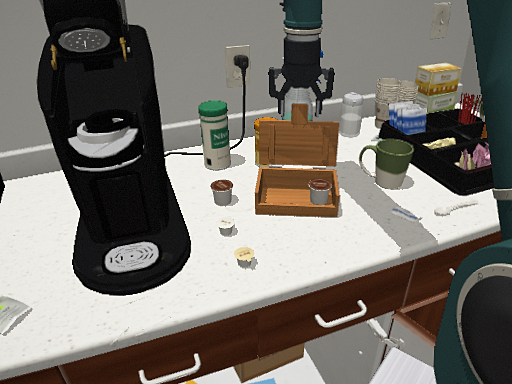

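The lid is past upright (tongue at (300,112)), with the box open below and the loose pod at (222,190). Next: rise clear and check the free space round the pod.

Emit:
apply_moves --deltas '[[[0,0,0,0,0,-0.6,0.1],[0,0,0,0,0,-0.7,0.1],[0,0,0,0,0,-0.7,0.1],[0,0,0,-0.25,-0.25,0,0.1],[0,0,0,-0.25,-0.5,0,0.1],[0,0,0,-0.25,-0.6,0,0.1],[0,0,0,-0.25,-0.6,0,0.1],[0,0,0,-0.25,-0.5,0,0.1],[0,0,0,-0.25,-0.5,0,0.1],[0,0,0,-0.25,-0.35,0,0.1],[0,0,0,0,0,0,0.1]]]'

```text
time: 8.82
ee_pos: [0.6148, -0.2893, 0.267]
ee_rot: [-180.0, 0.1, -55.9]
ft_force: [0.8, 0.2, -0.1]
width: 0.901
gripper_force: 0.0
```

Run:
```python
from h import *
f=robot.grab_frame('wrist'); save(f,'w3.png'); P=maskpts(f,f['z_map']>0.12)
c=np.array([.6137,-.2906,0]); u=(P-c)@B; v=(P-c)@L
for a in np.arange(-.16,.17,.04):
    print(round(a,2),[ (lambda k: round(float(np.percentile(k,99)),2) if len(k) else None)(P[(u>=a)&(u<a+.04)&(v>=b)&(v<b+.02),2]) for b in np.arange(-.1,.16,.02)])
for d in robot.cut_out(f,'coffee_pod')[:2]:
    p=maskpts(f,d['mask']); p=p[p[:,2]>.036]; print('pod',d['confidence'],d['location'],cv2.minEnclosingCircle(p[:,:2].astype(np.float32)),p.mean(0))
go([.6137,-.2906,.012])
```

```text
-0.16 [0.0, 0.0, 0.0, 0.03, 0.02, 0.0, 0.02, 0.03, 0.2, 0.12, None, None, None]
-0.12 [0.0, 0.0, 0.02, 0.03, 0.03, 0.0, 0.0, 0.02, 0.2, 0.28, None, None, None]
-0.08 [0.06, 0.06, 0.0, 0.0, 0.0, 0.0, 0.0, 0.0, 0.03, 0.29, 0.26, None, None]
-0.04 [0.06, 0.06, 0.0, 0.31, 0.05, 0.05, 0.31, 0.16, 0.0, 0.03, 0.3, 0.29, None]
0.0 [0.06, 0.06, 0.31, 0.31, 0.05, 0.05, 0.31, 0.31, 0.0, 0.0, 0.25, 0.28, 0.25]
0.04 [0.17, 0.16, 0.0, 0.0, 0.0, 0.0, 0.0, 0.0, 0.0, 0.0, 0.0, 0.03, 0.23]
0.08 [0.17, 0.17, 0.0, 0.0, 0.0, 0.0, 0.0, 0.0, 0.0, 0.0, 0.0, 0.0, 0.19]
0.12 [0.04, 0.0, 0.0, 0.0, 0.0, 0.09, 0.13, 0.15, 0.11, 0.0, 0.0, 0.0, 0.0]
0.16 [0.06, 0.06, 0.0, 0.0, 0.0, 0.05, None, None, 0.0, 0.0, 0.0, 0.0, 0.0]
pod 0.67 [152.4, 255.6] ((0.6132039427757263, -0.289913535118103), 0.025352390483021736) [ 0.61336814 -0.29019177  0.04358644]
t 8.925 rot [179.9  -0.  -56.1] pos [ 0.6135 -0.2928  0.2675] units [-0.035 -0.035  5.11 ]
```

View pics/w3.png

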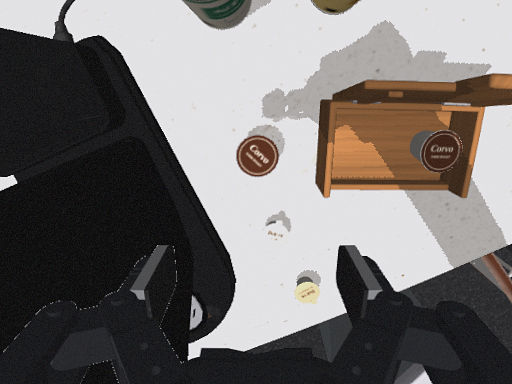

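Wrist view: loose pod at (256,155) centred on the tool's line, the coffee machine well left, and the box's left space empty. Next: descend and grip.

Emit:
apply_moves --deltas '[[[0,0,0,-0.03,-0.03,0.5,0],[0,0,0,0,0,0.7,0],[0,0,0,0,0,0.7,0],[0,0,0,0,0,0.7,0],[0,0,0,0,0,0.7,0],[0,0,0,0,0,0.6,0],[0,0,0,0,0,0.5,0],[0,0,0,0,0,0.4,0],[0,0,0,0,0,0.25,0],[0,0,0,0,0,0,0]]]' --squeeze 25

```text
time: 10.18
ee_pos: [0.614, -0.2902, 0.0145]
ee_rot: [179.9, 0.1, -56.1]
ft_force: [-0.1, 0.1, -0.5]
width: 0.999
gripper_force: 0.0
```

Emit:
apply_moves --deltas '[[[0,0,0,0,0,0,0.3],[0,0,0,0,0,0,0.5],[0,0,0,0,0,0,1],[0,0,0,0,0,0,1],[0,0,0,0,0,0,1],[0,0,0,0,0,0,1]]]'

```text
time: 10.92
ee_pos: [0.6154, -0.2902, 0.0167]
ee_rot: [-179.9, -0.1, -56.1]
ft_force: [-0.5, 0.5, 7.0]
width: 0.574
gripper_force: 25.5
```

Emit:
apply_moves --deltas '[[[0,0,0,0,0,-0.3,1],[0,0,0,0,0,-0.5,1],[0,0,0,0,0,-0.6,1],[0,0,0,0,0,-0.6,1],[0,0,0,0,0,-0.5,1],[0,0,0,0,0,0,1]]]'

```text
time: 11.68
ee_pos: [0.6161, -0.2907, 0.1435]
ee_rot: [-179.8, -0.3, -56.1]
ft_force: [0.6, 1.2, -0.5]
width: 0.574
gripper_force: 25.9
```

Emit:
apply_moves --deltas '[[[0,0,0,0.02,0.2,0,1],[0,0,0,0.02,0.4,0,1],[0,0,0,0.02,0.5,0,1],[0,0,0,0.02,0.5,0,1],[0,0,0,0.02,0.5,0,1],[0,0,0,0.02,0.4,0,1],[0,0,0,0,0.27,0,1],[0,0,0,0,0,0,1],[0,0,0,0,0,0,1]]]'

```text
time: 12.8
ee_pos: [0.504, -0.3714, 0.1403]
ee_rot: [-180.0, -0.0, -56.0]
ft_force: [-0.2, 0.9, -0.3]
width: 0.568
gripper_force: 25.9
```

Run:
```python
from h import *
f=robot.grab_frame('wrist'); g=robot.grab_frame('scene')
cv2.imwrite('pics/w4.png',cv2.resize(np.hstack([f['image'],g['image']]),(800,300))[...,::-1])
for d in robot.cut_out(g,'coffee_pod')[:2]:
    p=maskpts(g,d['mask']); print('pod',d['confidence'],d['location'],p.mean(0),np.percentile(p[:,2],[2,98]))
go(O+.028*L+.022*Z); print(robot.get_obs()['width'])
```

```text
pod 0.59 [140.6, 284.9] [ 0.49986134 -0.36475829  0.15279496] [0.11684918 0.1687578 ]
t 12.95 rot [-180.    0.  -56.] pos [ 0.5039 -0.3713  0.1402] units [0.006 0.034 2.364]
0.5693945551460675
```

View pics/w4.png

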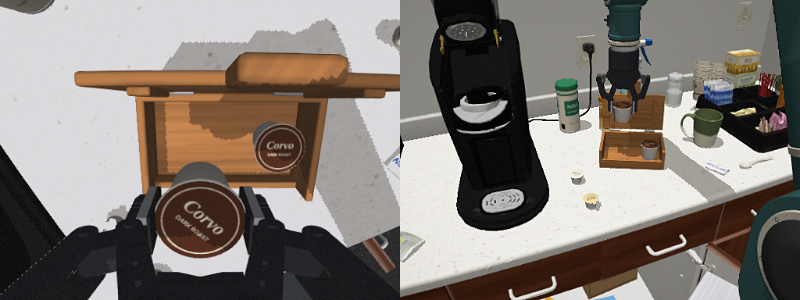

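The pod is held upright (wrist view ~(200,215)), above the box's empty left side. Next: lower it and release with a small opening.

Emit:
apply_moves --deltas '[[[0,0,0,0,0.03,0.3,1],[0,0,0,0,0,0.5,1],[0,0,0,0,0,0.5,1],[0,0,0,0,0,0.4,1],[0,0,0,0,0,0.3,1],[0,0,0,0,0,0.2,1],[0,0,0,0,0,0.1,1],[0,0,0,0,0,0.04,1],[0,0,0,0,0,0,1],[0,0,0,0,0,0,1]]]'

```text
time: 14.2
ee_pos: [0.5021, -0.3733, 0.0238]
ee_rot: [-180.0, -0.1, -56.1]
ft_force: [0.2, 0.6, -0.9]
width: 0.567
gripper_force: 25.9
```

Run:
```python
from h import *
go(O+.028*L+.022*Z); o=robot.get_obs();print(o['width'],o['ft_force'])
```

```text
t 14.2 rot [-1.80e+02 -1.00e-01 -5.61e+01] pos [ 0.5021 -0.3733  0.0238] units [-0.006 -0.019  0.036]
0.5669530925361262 [ 0.2015691   0.57051195 -0.86896977]
```

Emit:
apply_moves --deltas '[[[0,0,0,0,0,0.04,1],[0,0,0,0,0,0.02,1],[0,0,0,0,0,0,1],[0,0,0,0,0,0,0.37],[0,0,0,0,0,0,0.33],[0,0,0,0,0,0,0.33],[0,0,0,0,0,0,0.33]]]'

```text
time: 15.08
ee_pos: [0.5016, -0.373, 0.02]
ee_rot: [180.0, 0.0, -56.1]
ft_force: [0.4, 0.2, -0.5]
width: 0.666
gripper_force: 0.0
```

Emit:
apply_moves --deltas '[[[0,0,0,0,0,-0.1,0.33],[0,0,0,0,0,-0.3,0.33],[0,0,0,0,0,-0.5,0.33],[0,0,0,0,0,-0.7,0.33],[0,0,0,0,0,-0.8,0.33],[0,0,0,0,0,-0.8,0.33],[0,0,0,0,0,-0.8,0.25],[0,0,0,0,0,-0.6,0.2],[0,0,0,0,0,0,0.2],[0,0,0,0,0,0,0.2]]]'

```text
time: 16.32
ee_pos: [0.5014, -0.3727, 0.2503]
ee_rot: [180.0, 0.0, -56.1]
ft_force: [0.3, -0.2, -0.2]
width: 0.801
gripper_force: 0.0
```

Run:
```python
from h import *
f=robot.grab_frame('wrist'); g=robot.grab_frame('scene')
cv2.imwrite('pics/w5.png',cv2.resize(np.hstack([f['image'],g['image']]),(800,300))[...,::-1])
for d in robot.cut_out(f,'coffee_pod')[:3]:
    p=maskpts(f,d['mask']); q=p[p[:,2]>.03]; print('pod',d['confidence'],d['location'],((p.mean(0)-O)@np.c_[B,L,Z]),np.percentile(p[:,2],[50,98]))
for d in robot.landmark_of(f,'lid_tongue')[:2]: print(d['confidence'],d['location'],pts(f,d['location'])[0])
t=tongue(1.75); go(t-.019*Z+.08*Z); print(t)
a=np.linspace(1.75,.785,11); p=np.array([tongue(x) for x in a])
d=np.diff(p,axis=0)/.05
print(np.c_[d@B,-d[:,2]].round(3))
```

```text
pod 0.75 [158.3, 253.4] [-0.00060411  0.02661753  0.04956912] [0.04958432 0.05108826]
0.56 [87.3, 301.6] [[ 0.52283677 -0.452555    0.20406114]]
0.31 [154.3, 254.5] [[ 0.50577848 -0.37823673  0.05010034]]
t 16.525 rot [ 1.799e+02  1.000e-01 -5.610e+01] pos [ 0.5013 -0.3727  0.2491] units [ 1.672  0.538 -0.042]
[ 0.52560987 -0.45707832  0.19011878]
[[-0.252 -0.036]
 [-0.254 -0.012]
 [-0.254  0.013]
 [-0.252  0.037]
 [-0.247  0.061]
 [-0.24   0.085]
 [-0.231  0.108]
 [-0.219  0.129]
 [-0.206  0.15 ]
 [-0.19   0.169]]
```

View pics/w5.png

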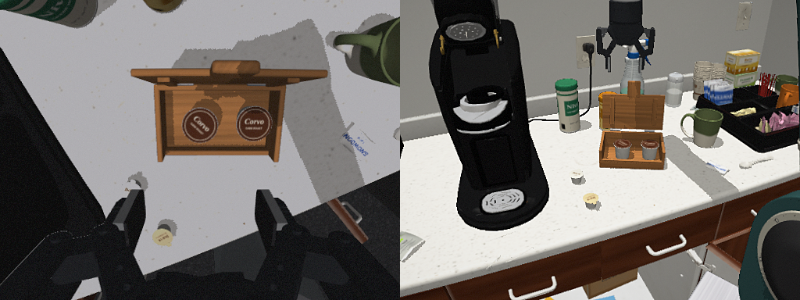

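Both pods stand upright side by side in the box, with the lid still upright and the creamers untouched. Next: pinch the tongue again.

Emit:
apply_moves --deltas '[[[0,0,0,0.3,0.1,0,0.2],[0,0,0,0.45,0.14,0,0.2],[0,0,0,0.45,0.15,0,0.2],[0,0,0,0.3,0.1,0,0.2],[0,0,0,0.17,0.05,0,0.2],[0,0,0,0,0,0.3,0.2],[0,0,0,0,0,0.5,0.2],[0,0,0,0,0,0.5,0.2],[0,0,0,0,0,0.26,0.2],[0,0,0,0,0,0,0.2]]]' --squeeze 30

```text
time: 17.77
ee_pos: [0.5256, -0.4564, 0.171]
ee_rot: [180.0, 0.1, -56.0]
ft_force: [-0.4, -0.1, 0.6]
width: 0.803
gripper_force: 0.0
```

Emit:
apply_moves --deltas '[[[0,0,0,0,0,0,1],[0,0,0,0,0,0,1],[0,0,0,0,0,0,1],[0,0,0,0,0,0,1],[0,0,0,0,0,0,1]]]'

```text
time: 18.4
ee_pos: [0.5268, -0.4577, 0.1737]
ee_rot: [-179.9, -0.1, -56.1]
ft_force: [0.5, 1.0, 5.5]
width: 0.418
gripper_force: 31.3
```

Run:
```python
from h import *
o=robot.get_obs();print(o['width'],o['gripper_force'],o['ft_force'])
go(tongue(1.75)-.019*Z); go(tongue(.785)-.019*Z)
```

```text
0.41804002889442804 31.281434297561646 [0.45292917 0.97509582 5.49916803]
t 18.4 rot [-1.799e+02 -1.000e-01 -5.610e+01] pos [ 0.5268 -0.4577  0.1737] units [-0.024  0.012  0.051]
t 18.4 rot [-1.799e+02 -1.000e-01 -5.610e+01] pos [ 0.5268 -0.4577  0.1737] units [-2.372  0.007  0.751]
```

Emit:
apply_moves --deltas '[[[0,0,0,-0.25,0,-0.04,1],[0,0,0,-0.25,0,-0.01,1],[0,0,0,-0.25,0,0.01,1],[0,0,0,-0.25,0,0.04,1],[0,0,0,-0.25,0,0.06,1],[0,0,0,-0.24,0,0.09,1],[0,0,0,-0.23,0,0.11,1],[0,0,0,-0.22,0,0.13,1],[0,0,0,-0.21,0,0.15,1],[0,0,0,-0.19,0,0.17,1],[0,0,0,0,0,0,1],[0,0,0,0,0,0,1]]]'

```text
time: 19.9
ee_pos: [0.4598, -0.3581, 0.1352]
ee_rot: [180.0, 0.2, -56.0]
ft_force: [4.2, 3.3, -0.0]
width: 0.409
gripper_force: 30.6
```

Run:
```python
from fit import *
o=robot.get_obs();print(o['width'],o['gripper_force'],o['ft_force'])
go(tongue(.785)-.019*Z)
v=o['ee_pos']+.0175*Z-H; print('angle est',np.arctan2(v[2],-v@B)-.011, np.linalg.norm(v))
P,Q,c,n=lidplane(); print('plane',len(P),len(Q),n,np.arccos(n[2]))
```

```text
0.40886338476511014 30.568156242370605 [ 4.19573028e+00  3.33966716e+00 -3.98965888e-03]
t 19.9 rot [180.    0.2 -56. ] pos [ 0.4598 -0.3581  0.1352] units [ 0.031  0.007 -0.014]
angle est 0.7654355865157718 0.13154503976933868
plane 51 51 [-0.76412224 -0.63588093  0.10850182] 1.4620804829410192
```

Emit:
apply_moves --deltas '[[[0,0,0,0,0,0,0.2],[0,0,0,0,0,0,0.2],[0,0,0,0,0,0,0.2],[0,0,0,0,0,0,0.2],[0,0,0,0,0,-0.3,0.2],[0,0,0,0,0,-0.6,0.2],[0,0,0,0,0,-0.8,0.2],[0,0,0,0,0,-0.8,0.2],[0,0,0,0,0,-0.5,0.2],[0,0,0,-0.8,0,0,0.2],[0,0,0,-0.8,0,0,0.2],[0,0,0,0,0,0,0.2]]]'

```text
time: 21.5
ee_pos: [0.4152, -0.292, 0.2882]
ee_rot: [-179.9, -0.0, -56.0]
ft_force: [1.6, -0.6, -0.1]
width: 0.801
gripper_force: 0.0
```

Emit:
apply_moves --deltas '[[[0,0,0,-0.3,0.8,0,0.2],[0,0,0,-0.3,0.8,0,0.2],[0,0,0,0,0.8,0,0.2],[0,0,0,0,0.8,0,0.2],[0,0,0,0,0,0,0.2],[0,0,0,0,0,0,0.2]]]'

```text
time: 22.25
ee_pos: [0.2672, -0.3587, 0.2874]
ee_rot: [-180.0, -0.1, -56.1]
ft_force: [0.4, 0.6, -0.6]
width: 0.799
gripper_force: 0.0
```

Run:
```python
from fit import *
P,Q,c,n=lidplane(); print('plane',len(P),len(Q),n,np.arccos(n[2]))
g=robot.grab_frame('scene'); save(g,'s6.png')
print(robot.get_obs()['qvel'].round(2),robot.get_obs()['time'])
```

```text
plane 3487 3319 [ 0.38229793 -0.56930667  0.72783117] 0.7556423867225317
[-0.18 -0.02  0.1   0.33  0.13  0.04  0.14] 22.4
```

View pics/s6.png

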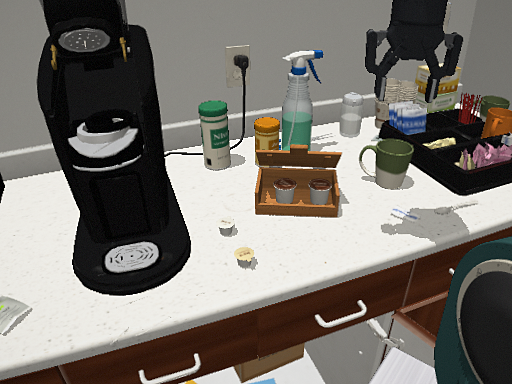

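The lid is at 0.756 rad, within the 0.665–0.905 limits. Both pods stand in the box at (285,187) and (320,187), and the arm is clear.

```bash
python3 -c "
from workcell import robot
print(robot.hand_in())"
```

```text
the job is handed in; nothing more can be done
None
```

I handed the job in at about 22 s of the 61 s allowed: the loose pod stands upright in the box beside the fixed one, the lid measured 0.756 rad (about 43 degrees), and the creamer tubs were not touched; no verdict was returned.

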